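# Press a bush into a shock-absorber eye with a hand press

## Robot

A 6-joint arm with a two-finger parallel gripper is mounted at the origin on the work surface. World frame = base frame: x ahead of the robot, y to its left, z up, the work surface at z = 0. Lengths are in m, angles in rad, forces in N, time in s.
With the tool pointing down it reaches from about 0.25 to 0.8 m from the base axis. Payload 3.9 kg.
Tool frame: the origin (TCP) lies at the very end of the fingers, on their centre line; the grasp point (between the pads) lies 19 mm behind it; z points along the fingers, y is the direction in which the jaws open and shut (so a half turn about z gives the same grasp; the last joint's range is limited). The gripper opens to 85 mm and grips with 20 to 120 N. Pads are 22 mm wide; open, the fingers measure 114 mm over their backs; the gripper's body (76 mm by 85 mm) begins 54 mm behind the grasp point. The pads swing forward as they close: fully open they stand 13 mm farther back than shut.
Start: joints at [1.185, 0.26, -0.138, 1.173, 0, 1.571], TCP at [0.198, 0.486, 0.203] pointing down, gripper open.
Joint ranges: [-2.78, 2.78], [-0.83, 1.72], [-1.28, 1.37], [-1.9, 2.12], [-1.57, 1.48], [-3.14, 3.14]. Speed limits (rad/s): [2.57, 2.57, 3.14, 3.14, 3.14, 3.14].

## Interface

Orientations are given as [roll, pitch, yaw] about the fixed x, y, z axes, in that order (R = Rz(yaw) Ry(pitch) Rx(roll)).
In Python, from cell import * gives the robot as it stands. The module is installed in compiled form; this text tells all that it offers.
- The arm moves only by the tool drive_tool, never from a script. Its argument "rows" is a list of rows, each a list of 7 numbers: the turn, a rotation vector about the tool's x, y, z in degrees, then the shift along the tool's x, y, z in cm, then the opening in per cent of the stroke, from 0 (shut) to 100 (fully open). A call has 1 to 20 rows; each row is the pose to reach, as a shift and turn from the pose commanded when the call began, along the tool's axes at that moment; what a row does not reach only later rows make up. A row lasts 1/12 s, in which the tool goes at most 41.7 mm and 7.16 degrees, less where a joint would pass 70% of its speed; a pose out of reach is approached as far as the arm can. A call with a gripper value outside its range is refused whole. The fingers move at their own pace and stop on an object; "grip_force" is the grip in N (left out, the last holds). Time passes only in rows, so rows that repeat a pose let the fingers close. It gives the time, the measured TCP pose, the force and the opening at its end, in the units of the state.
- read_state(): the state, without advancing time (a new reading comes with each control period).
- snapshot(name): name is "side" or "top" or "wrist"; returns (picture, depth): 400x640x3 uint8, blue, green, red; 400x640 float32, m along the optical axis (not along the pixel's ray), 0 where there is no reading.
- camera_model(name): a dict with "fx", "fy", "cx", "cy" (pixels), "extrinsics" (4x4, takes a point from camera to world coordinates); the wrist camera has in their place "hand_eye" (4x4, takes a point from camera to tool coordinates, whose origin is the TCP and whose axes are the flange's). Camera axes: x right, y down, z forward; pixel columns grow to the right and rows downward; lengths in m; the calibration is good to about 2 mm. A picture is of the moment at which its call begins: read the wrist's pose just before it. camera_model takes no time and is no camera call.
- close_job(): hands the job in, once; it reports no verdict.
The state is a dict: "t": time; "qpos": joint angles; "joint_velocities": joint speeds; "tau": joint torques, N m; "position": TCP position; "ee_rot": TCP orientation; "wrist_force": force on the tool from outside, world axes, zero at the start; "ft_torque": the same for the moment, N m; "width": finger opening in m.
Only numpy, scipy, OpenCV 4.12 (cv2) and the standard library are available. Lean on these libraries where they do the work, as an engineer would, in place of code of your own. Each camera call takes 0.05 s, during which the arm holds its last target.

## Task

The bronze bush under the ram of the bench press stands part-way out of the shock-absorber eye: press it fully home, flush with the eye, by pushing the press lever down with a fingertip, and do not force the lever once the bush has bottomed. Then let the sprung lever come back up under the finger to its rest, without letting it fly up, and leave the eye where it is under the ram.

Things in the scene. Friction and masses are not known exactly. Their poses are not given: they have to be found in the camera images.
- press: green iron hand press (arbor press) bolted to the bench, base 220 x 110 mm, 255 mm high. Origin: underside of the base, on the bench. Its open front faces its own -x, its lever is on its -y side. Head: a block 75 mm wide from 80 mm in front of the origin (-x) to 96 mm behind it, 155 to 255 mm up. The anvil plate, 90 mm across, is centred 45 mm in front of the origin, top 50 mm up.
- lever: the press lever: a steel bar 14 mm thick beside the head, turning about its own y axis (level). Origin: on the bar's centre line at that axis, 205 mm above the bench, 18.5 mm in front of the press's origin and 61.5 mm to its -y side. The bar runs 224 mm along its own -x, past the front of the head; its last 100 mm is a black rubber sleeve 22 mm thick. Its z axis is square to the bar, upward.
- grip_mid (a point): middle of the lever's rubber sleeve, on the bar's centre line, 174 mm from the turning axis; the sleeve's surface is 11 mm from it. About 3 N pushed down here moves the sprung lever, and about 11 N while the bush is going in.
- lever_turn (a joint): turn of the lever (rad): 0 at rest, its free end 32 degrees above level; grows as the free end is pushed down and lowers the ram by 14 mm per rad. About 0.95 with the bush home, 22 degrees below level; it comes to a firm stop there, by 1.0. A spring always turns it back to 0.
- ram_pad (a point): centre of the underside of the ram's round steel pad, 38 mm across, which presses on the bush; the ram is a square 25 mm bar running upright through the head. 93.5 mm above the bench with the lever at rest.
- eye: the work: loose aluminium end eye of a shock absorber, a ring 46 mm across and 30 mm high with a short stub to the front, standing on the anvil plate right under the ram. Origin: centre of the ring's underside, z up.
- bush (a joint): how far the bush has gone in from its highest place (m): at 0 it stands 9.3 mm above the eye, at about 0.009 it bottoms and is home, flush within 0.3 mm. It starts between 0 and 0.004, and stays where it is pressed to. The press fit resists with about 110 N at the ram.
- bush_top (a point): centre of the top of the bush, a bronze tube 27.6 mm across. The eye's top face is 80 mm above the bench.
- spare_bush: a loose second bush, bronze tube 28 mm across and 28 mm high, standing on the bench; not needed. Origin: centre of its underside.
- bottle: a small loose red bottle, 32 mm across and 95 mm high, on the bench; not needed. Origin: centre of its underside.
- wrench: a loose steel wrench, 190 mm long, lying on the bench; not needed. Origin: underside, near its middle.
- hammer: a loose hammer, 280 mm long, lying on the bench; not needed. Origin: underside, near its middle.

How it is judged:
By the outcome, as a careful person would: the job done as asked, in the order asked, and still so for the second after the job is handed in, with the robot touching nothing.
It also fails if it takes over 61 s, if anything falls off the work surface, if the arm or the gripper's body presses on something with over 40 N, if the wrist force passes 120 N, or if a joint passes its speed limit or range.

## Working session

There is one attempt and no reset: what is moved stays moved. The work goes in short steps, Python scripts to look and compute and a tool call to move; the robot and the scene stay as the last step left them, time stands still between calls to the robot, and variables do not carry over. Pictures are saved under pics/ and viewed, and the job is handed in when it is done.

Besides the shell and the picture viewer there is one more tool, called after "Emit:" as name(argument=value, ...), one argument or row to a line, values as JSON. drive_tool: Moves the arm, as the interface text tells. Its arguments: {"type":"object","properties":{"rows":{"type":"array"},"grip_force":{"type":"number"}},"required":["rows"]}

```bash
mkdir -p pics
python3 - <<'E'
from cell import *
import cv2,numpy as np
s=read_state();print({k:np.round(v,3).tolist() for k,v in s.items()})
for n in("side","top"):
    p,d=snapshot(n);cv2.imwrite(f"pics/{n}0.png",p);np.save(f"{n}0.npy",d)
    m=camera_model(n);print(n,m)
E
```

```text
{'t': 0.0, 'qpos': [1.185, 0.261, -0.139, 1.173, -0.0, 1.571], 'joint_velocities': [-0.001, 0.001, 0.001, -0.001, 0.0, 0.0], 'tau': [0.001, -40.568, 25.392, 0.019, -0.0, -0.0], 'position': [0.197, 0.486, 0.202], 'ee_rot': [-3.14, 0.0, 2.756], 'wrist_force': [-0.084, -0.365, 0.028], 'ft_torque': [0.03, 0.028, 0.022], 'width': 0.086}
side {'fx': 448.0373735564413, 'fy': 448.0373735564413, 'cx': 310.105115008129, 'cy': 197.19173024782165, 'extrinsics': array([[ 0.82554134,  0.48640009, -0.28617555,  0.8580688 ],
       [ 0.56428284, -0.71877175,  0.40614289, -0.31222082],
       [-0.00814696, -0.4967717 , -0.86784302,  0.95647477],
       [ 0.        ,  0.        ,  0.        ,  1.        ]])}
top {'fx': 397.20810951628295, 'fy': 397.20810951628295, 'cx': 314.2728368525626, 'cy': 203.1960243008396, 'extrinsics': array([[-0.16315275, -0.96195115,  0.21916013,  0.40574089],
       [-0.98657438,  0.16069859, -0.02910263,  0.05751354],
       [-0.00722342, -0.22096594, -0.97525477,  1.12203674],
       [ 0.        ,  0.        ,  0.        ,  1.        ]])}
```

View pics/side0.png

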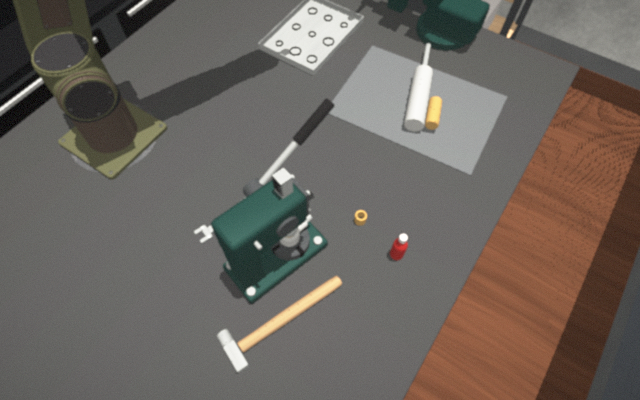

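View pics/top0.png

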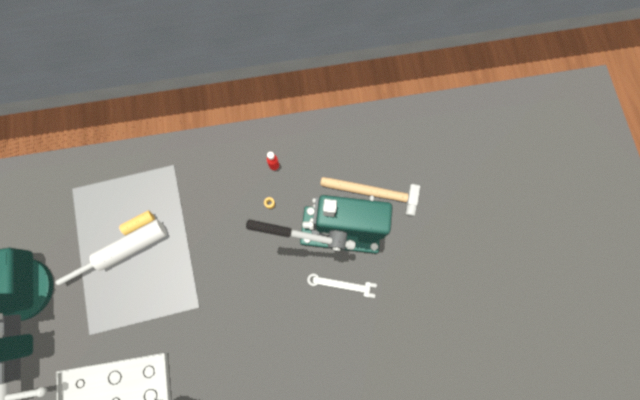

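```bash
cat > h.py <<'E'
import numpy as np,cv2
from cell import *
def proj(n,P):
    m=camera_model(n);E=np.linalg.inv(m["extrinsics"]);c=E[:3,:3]@np.array(P)+E[:3,3]
    return c[0]/c[2]*m["fx"]+m["cx"],c[1]/c[2]*m["fy"]+m["cy"]
def unproj(n,d,u,v,z=None):
    m=camera_model(n);E=m["extrinsics"];r=np.array([(u-m["cx"])/m["fx"],(v-m["cy"])/m["fy"],1])
    k=d[int(v),int(u)] if z is None else (z-E[2,3])/(E[:3,:3]@r)[2]
    return E[:3,:3]@(r*k)+E[:3,3]
def crop(n,f,x0,y0,x1,y1,k,out):
    p=cv2.imread(f)[y0:y1,x0:x1];cv2.imwrite(out,cv2.resize(p,None,fx=k,fy=k,interpolation=cv2.INTER_CUBIC))
E
python3 - <<'E'
from h import *
crop("top","pics/top0.png",230,180,410,310,4,"pics/tc.png")
crop("side","pics/side0.png",180,90,360,300,2.8,"pics/sc.png")
for n in("top","side"): print(n,proj(n,[0,0,0]),proj(n,[.197,.486,.202]))
E
```

```text
top (np.float64(365.9615802317986), np.float64(451.29447666558633)) (np.float64(133.41891115773998), np.float64(427.09211379578363))
side (np.float64(114.70991826938723), np.float64(135.10372621815378)) (np.float64(275.90389530483037), np.float64(-2.43761634869054))
```

View pics/tc.png

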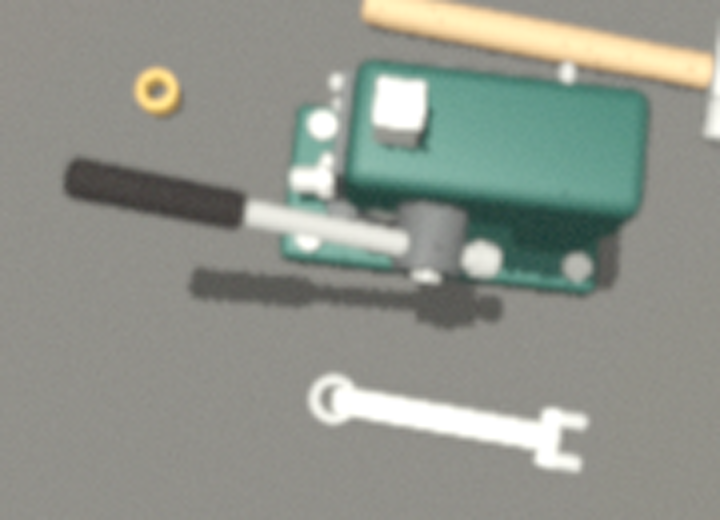

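View pics/sc.png

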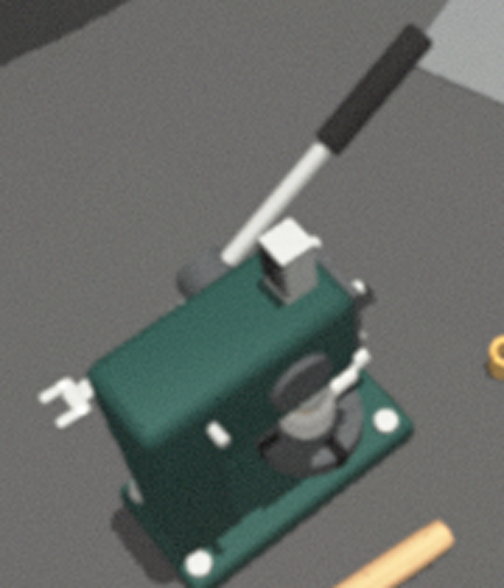

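Run:
```python
from h import *
d=np.load("top0.npy");ds=np.load("side0.npy")
f=lambda u,v:(230+u/4,180+v/4); g=lambda u,v:(180+u/2.8,90+v/2.8)
print("tool height of top face samples",[unproj("top",d,*f(*q)).round(4).tolist() for q in[(500,130),(600,150),(420,170)]])
H=[unproj("top",d,*f(*q),z=.255) for q in[(360,62),(648,92),(638,215),(345,192)]]
print("head",np.round(H,4).tolist(),[np.linalg.norm(H[i]-H[i-1]).round(4) for i in range(4)],np.mean(H,0))
for q in[(80,180),(110,186),(155,193),(200,200),(235,206),(280,217),(350,228)]: print("lever top",unproj("top",d,*f(*q)).round(4))
for q in[(415,45),(375,95),(335,140),(280,200)]: print("lever side",unproj("side",ds,*g(*q)).round(4))
H=[unproj("side",ds,*g(*q),z=.255) for q in[(95,372),(148,440),(350,298),(280,250)]]
print("headside",np.round(H,4).tolist(),[np.linalg.norm(H[i]-H[i-1]).round(4) for i in range(4)],np.mean(H,0))
```

```text
tool height of top face samples [[0.5646, -0.0542, 0.2555], [0.5446, -0.1069, 0.2545], [0.55, -0.0065, 0.2539]]
head [[0.616, 0.016, 0.255], [0.5724, -0.1398, 0.255], [0.5054, -0.1201, 0.255], [0.5445, 0.0365, 0.255]] [np.float64(0.0743), np.float64(0.1618), np.float64(0.0698), np.float64(0.1614)] [ 0.559574  -0.0518493  0.255    ]
lever top [0.5603 0.1692 0.3315]
lever top [0.5563 0.1557 0.323 ]
lever top [0.551  0.1347 0.3115]
lever top [0.5459 0.1132 0.2978]
lever top [0.5415 0.0961 0.2873]
lever top [0.5349 0.0738 0.2668]
lever top [0.5258 0.0368 0.2444]
lever side [0.5686 0.1612 0.325 ]
lever side [0.5599 0.1272 0.3024]
lever side [0.551  0.0927 0.2846]
lever side [0.5345 0.0497 0.2526]
headside [[0.5165, -0.121, 0.255], [0.5733, -0.1382, 0.255], [0.6182, 0.0122, 0.255], [0.5592, 0.0164, 0.255]] [np.float64(0.1438), np.float64(0.0592), np.float64(0.157), np.float64(0.0592)] [ 0.56679969 -0.05765504  0.255     ]
```

Emit:
drive_tool(
  rows=[
    [0,0,0,0,0,-4,0],
    [0,0,0,0,0,-8,0],
    [0,0,0,0,0,-12,0],
    [0,0,0,0,0,-16,0],
    [0,0,0,0,0,-20,0],
    [0,0,-2,-4,-1.7,-20,0],
    [0,0,-4,-7.6,-3.3,-20,0],
    [0,0,-6,-11.2,-4.8,-20,0],
    [0,0,-7.1,-14.8,-6.3,-20,0],
    [0,0,-7.1,-18.5,-7.9,-20,0],
    [0,0,-7.1,-22.2,-9.5,-20,0],
    [0,0,-7.1,-25.9,-11,-20,0],
    [0,0,-7.1,-29.6,-12.6,-20,0],
    [0,0,-7.1,-33.3,-14.2,-20,0],
    [0,0,-7.1,-37,-15.8,-20,0],
    [0,0,-7.1,-40.7,-17.3,-20,0],
    [0,0,-7.1,-43.5,-18.5,-20,0],
    [0,0,-7.1,-46.3,-19.7,-20,0],
    [0,0,-7.1,-46.3,-19.7,-20,0],
    [0,0,-7.1,-46.3,-19.7,-20,0],
  ],
)

```text
t: 1.77
position: [0.5531, 0.1285, 0.4018]
ee_rot: [-3.141, -0.002, 2.877]
wrist_force: [-0.5, 0.4, -0.0]
width: -0.0005
```

Run:
```python
from h import *
s=read_state();print(s["position"],s["ee_rot"],s["qpos"].round(3) if hasattr(s["qpos"],"round") else s["qpos"])
m=camera_model("wrist");print(m)
for n in("wrist","side","top"):
    p,d=snapshot(n);cv2.imwrite(f"pics/{n}1.png",p);np.save(f"{n}1.npy",d)
crop("side","pics/side1.png",180,40,380,300,2.2,"pics/sc1.png")
crop("t","pics/top1.png",220,170,400,300,4,"pics/tc1.png")
```

```text
[0.55308342 0.12845644 0.40184548] [-3.14074865e+00 -2.29146282e-03  2.87673317e+00] [0.228 0.356 0.516 1.733 0.    0.493]
{'fx': 324.7750013609759, 'fy': 324.7750013609759, 'cx': 326.8990428514773, 'cy': 198.59921533090403, 'hand_eye': array([[-1.13594709e-03, -9.53480237e-01, -3.01453391e-01,
         7.76329785e-02],
       [ 9.99999058e-01, -8.51010940e-04, -1.07653096e-03,
        -2.25144248e-04],
       [ 7.69910862e-04, -3.01454330e-01,  9.53480306e-01,
        -1.70772840e-01],
       [ 0.00000000e+00,  0.00000000e+00,  0.00000000e+00,
         1.00000000e+00]])}
```

View pics/wrist1.png

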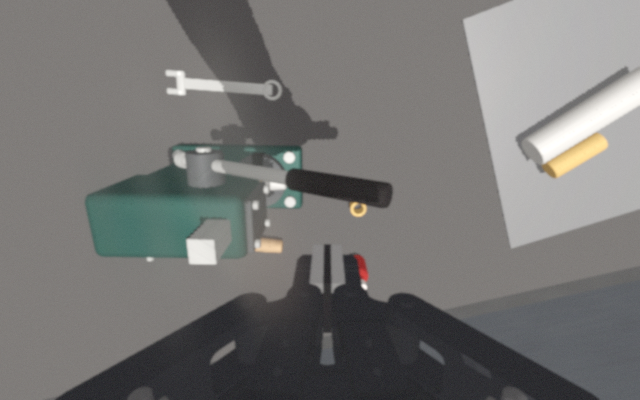

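View pics/sc1.png

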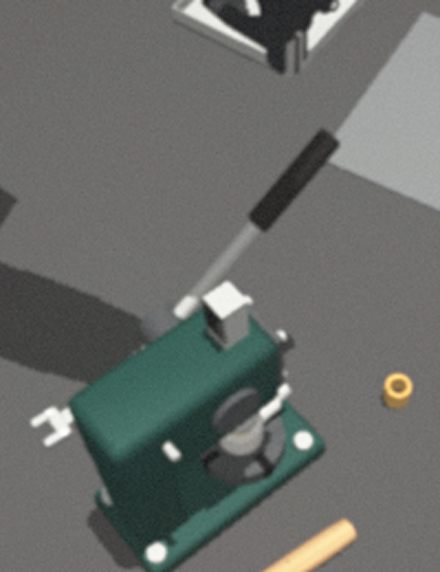

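Run:
```python
from h import *
from scipy.spatial.transform import Rotation as R
d=np.load("wrist1.npy");m=camera_model("wrist")
Rt=R.from_euler("xyz",[-3.1407,-.0023,2.8767]).as_matrix();t=np.array([.5531,.1285,.4018])
def w(u,v,tool=False):
    z=d[int(v),int(u)];c=np.array([(u-m["cx"])/m["fx"]*z,(v-m["cy"])/m["fy"]*z,z])
    q=m["hand_eye"][:3,:3]@c+m["hand_eye"][:3,3]
    return q if tool else Rt@q+t
for q in[(300,181),(315,184),(340,188),(365,191),(380,193),(270,176),(240,171)]: print(q,w(*q).round(4))
for q in[(317,248),(337,248),(313,260),(343,260)]: print("tip tool",w(*q,True).round(4))
# relative line
piv=np.array([.511,-.0125]);u=np.array([.257,.966]);n=np.array([.966,-.257])
for q in[(300,181),(340,188),(380,193)]:
  p=w(*q);print("along",(p[:2]-piv)@u,"across",(p[:2]-piv)@n,p[2])
```

```text
(300, 181) [0.5415 0.1061 0.2907]
(315, 184) [0.5457 0.1191 0.2987]
(340, 188) [0.5511 0.1397 0.3127]
(365, 191) [0.5556 0.1587 0.3239]
(380, 193) [0.5582 0.1693 0.3305]
(270, 176) [0.5345 0.0759 0.2669]
(240, 171) [0.5252 0.0427 0.2456]
tip tool [ 0.0114 -0.0049 -0.036 ]
tip tool [ 0.0113  0.0042 -0.0359]
tip tool [ 0.0117 -0.0063 -0.0481]
tip tool [ 0.0078  0.0068 -0.0408]
along 0.12236376438998779 across -0.0009942478926452268 0.29071364437481884
along 0.1573425663997815 across -0.00040755733260487844 0.3126676531942486
along 0.1877554838926012 across -0.001171464642789425 0.33051537520089247
```

Run:
```python
from h import *
crop("w","pics/wrist1.png",260,160,420,290,5,"pics/wc.png")
```

```text
(no output)
```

View pics/wc.png

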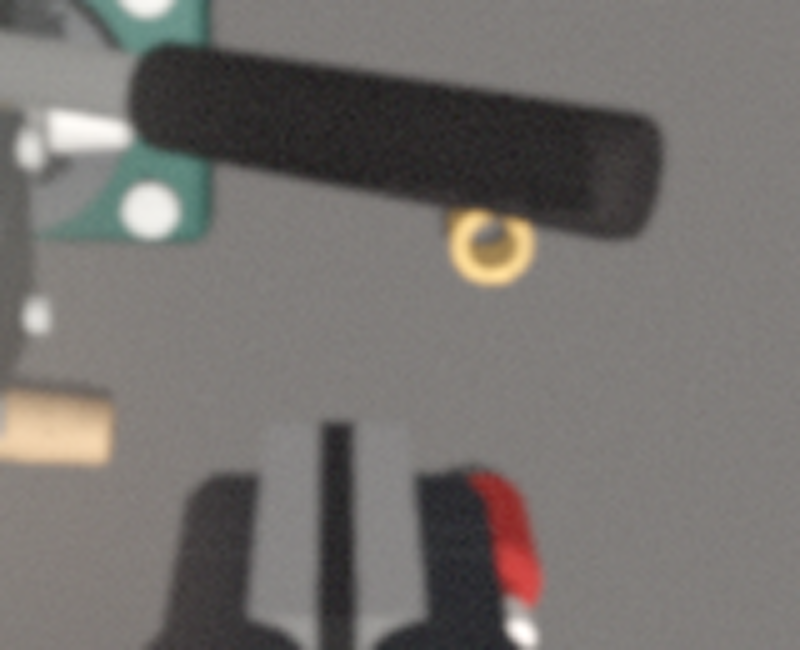

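Emit:
drive_tool(
  rows=[
    [0,0,0,0.1,0,0,0],
    [0,0,0,0.2,0,2,0],
    [0,0,0,0.2,0,4,0],
    [0,0,0,0.2,0,6,0],
    [0,0,0,0.2,0,7.5,0],
    [0,0,0,0.2,0,8.3,0],
    [0,0,0,0.2,0,8.5,0],
    [0,0,0,0.2,0,8.6,0],
    [0,0,0,0.2,0,8.7,0],
    [0,0,0,0.2,0,8.8,0],
    [0,0,0,0.2,0,8.9,0],
    [0,0,0,0.2,0,9.0,0],
    [0,0,0,0.2,0,9.1,0],
    [0,0,0,0.2,0,9.2,0],
    [0,0,0,0.2,0,9.3,0],
  ],
)

```text
t: 3.17
position: [0.5505, 0.1301, 0.3101]
ee_rot: [-3.142, -0.0, 2.88]
wrist_force: [-0.3, -0.4, -0.1]
width: 0.0
```

Emit:
drive_tool(
  rows=[
    [0,0,0,0,0,0.1,0],
    [0,0,0,0,0,0.2,0],
    [0,0,0,0,0,0.3,0],
    [0,0,0,0,0,0.4,0],
    [0,0,0,0,0,0.5,0],
    [0,0,0,0,0,0.6,0],
    [0,0,0,0,0,0.7,0],
    [0,0,0,0,0,0.8,0],
    [0,0,0,0,0,0.9,0],
    [0,0,0,0,0,1.0,0],
  ],
)

```text
t: 4.0
position: [0.5505, 0.1302, 0.3001]
ee_rot: [-3.142, -0.0, 2.88]
wrist_force: [0.5, -0.0, 0.3]
width: 0.0004
```

Run:
```python
from h import *
s=read_state();print(s["wrist_force"])
for n in("wrist","side"):
    p,d=snapshot(n);cv2.imwrite(f"pics/{n}2.png",p);np.save(f"{n}2.npy",d)
crop("side","pics/side2.png",200,0,400,200,3,"pics/sc2.png")
crop("side","pics/wrist2.png",240,120,440,320,3,"pics/wc2.png")
```

```text
[ 0.53428394 -0.00120266  0.25309099]
```

View pics/sc2.png

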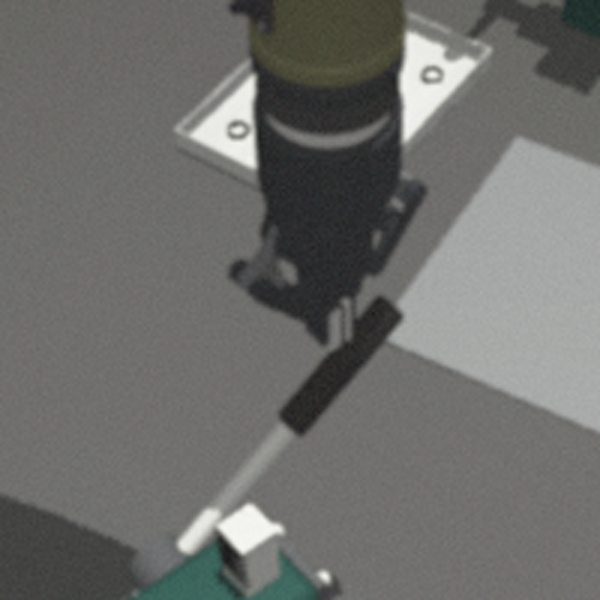

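View pics/wc2.png

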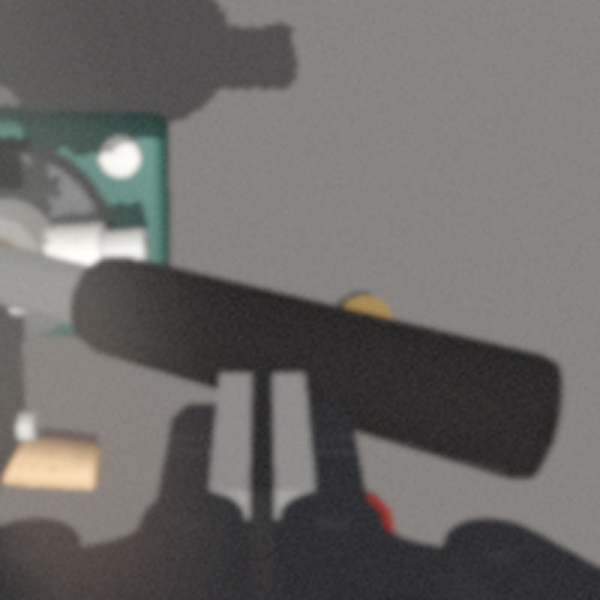

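```bash
cat >> h.py <<'E'
def wt(d,u,v):
    m=camera_model("wrist");z=d[int(v),int(u)];c=np.array([(u-m["cx"])/m["fx"]*z,(v-m["cy"])/m["fy"]*z,z])
    return m["hand_eye"][:3,:3]@c+m["hand_eye"][:3,3]
def wp(P):
    m=camera_model("wrist");E=np.linalg.inv(m["hand_eye"]);c=E[:3,:3]@np.array(P)+E[:3,3]
    return (c[0]/c[2]*m["fx"]+m["cx"]).round(1),(c[1]/c[2]*m["fy"]+m["cy"]).round(1)
E
python3 - <<'E'
from h import *
d=np.load("wrist2.npy")
for x in(.011,0,-.011):print(x,wp([x,0,0]),wp([x,.008,0]))
for v in range(208,262,3): print(v,wt(d,300,v).round(4),wt(d,327,v).round(4),wt(d,348,v).round(4),wt(d,380,v).round(4))
E
```

```text
0.011 (np.float64(327.7), np.float64(220.0)) (np.float64(341.9), np.float64(220.0))
0 (np.float64(327.7), np.float64(237.9)) (np.float64(341.6), np.float64(237.9))
-0.011 (np.float64(327.7), np.float64(255.2)) (np.float64(341.4), np.float64(255.2))
208 [-0.086  -0.042   0.2992] [-0.086  -0.0006  0.2991] [-0.0864  0.0316  0.3002] [-0.0863  0.0806  0.2996]
211 [ 0.0103 -0.017   0.0171] [-0.0912 -0.0006  0.2999] [-0.0912  0.0317  0.2999] [-0.0911  0.0808  0.2995]
214 [ 0.0101 -0.0166  0.0123] [-0.0965 -0.0006  0.3009] [-0.0958  0.0317  0.299 ] [-0.0954  0.0808  0.2978]
217 [ 0.009  -0.0164  0.0101] [ 0.0106 -0.0004  0.0059] [-0.1014  0.0319  0.3007] [-0.1013  0.0815  0.3005]
220 [ 0.0081 -0.0162  0.0074] [ 0.0094 -0.0004  0.0041] [-0.1068  0.0321  0.3018] [-0.1058  0.0815  0.2991]
223 [ 0.0067 -0.0162  0.0061] [ 0.009  -0.0004  0.0004] [ 0.01    0.0113 -0.002 ] [-0.111   0.0818  0.2998]
226 [ 0.0056 -0.0161  0.0044] [ 0.0077 -0.0004 -0.0008] [ 0.0091  0.0112 -0.0041] [-0.1158  0.082   0.2991]
229 [ 0.0037 -0.0161  0.0042] [ 0.0069 -0.0004 -0.0032] [ 0.0091  0.011  -0.0085] [ 0.0089  0.0
[... 392 characters left out ...]
 [ 0.004   0.0108 -0.0127] [ 0.0067  0.0268 -0.0186]
244 [-0.0069 -0.0166  0.0065] [ 0.0118 -0.0004 -0.0327] [ 0.0018  0.0109 -0.0118] [ 0.0055  0.0267 -0.0195]
247 [-0.153  -0.0439  0.3018] [ 0.0119 -0.0004 -0.0361] [ 0.0009  0.0108 -0.0136] [ 0.0043  0.0266 -0.0206]
250 [-0.1584 -0.0441  0.3019] [ 0.0117 -0.0004 -0.0388] [-0.0002  0.0107 -0.0149] [ 0.0033  0.0264 -0.0219]
253 [-0.1629 -0.0441  0.3003] [ 0.0115 -0.0004 -0.0413] [-0.0033  0.011  -0.0124] [ 0.0017  0.0265 -0.0222]
256 [ 0.0075 -0.0128 -0.0364] [ 0.0122 -0.0004 -0.0455] [ 0.0081  0.0092 -0.0375] [ 0.0002  0.0265 -0.0225]
259 [ 0.0081 -0.0124 -0.0404] [ 0.0114 -0.0004 -0.0466] [ 0.0079  0.0091 -0.0401] [-0.0015  0.0266 -0.0225]
```

Run:
```python
from h import *
T=np.array([.5505,.1302,.3001]);ds=np.load("side2.npy")
for dz in(0,.01,.02,.033,.05):print(dz,np.round(proj("side",T+[0,0,dz]),1))
for q in[(332,342),(347,335),(335,325),(350,315),(345,350),(375,330),(330,370)]:
    u,v=200+q[0]/3,q[1]/3;print(q,(u,v),unproj("side",ds,u,v).round(4))
print(camera_model("wrist")["hand_eye"].round(3).tolist())
```

```text
0 [310.7 121.5]
0.01 [310.6 118. ]
0.02 [310.6 114.4]
0.033 [310.6 109.7]
0.05 [310.5 103.3]
(332, 342) (310.6666666666667, 114.0) [0.5582 0.1193 0.3371]
(347, 335) (315.6666666666667, 111.66666666666667) [0.5633 0.1276 0.3386]
(335, 325) (311.6666666666667, 108.33333333333333) [0.5599 0.1202 0.3524]
(350, 315) (316.6666666666667, 105.0) [0.5632 0.131  0.353 ]
(345, 350) (315.0, 116.66666666666667) [0.5551 0.1378 0.3094]
(375, 330) (325.0, 110.0) [0.5665 0.1538 0.32  ]
(330, 370) (310.0, 123.33333333333333) [0.553  0.1243 0.3023]
[[-0.001, -0.953, -0.301, 0.078], [1.0, -0.001, -0.001, -0.0], [0.001, -0.301, 0.953, -0.171], [0.0, 0.0, 0.0, 1.0]]
```

Run:
```python
from h import *
crop("side","pics/side2.png",280,80,350,150,8,"pics/sc3.png")
```

```text
(no output)
```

View pics/sc3.png

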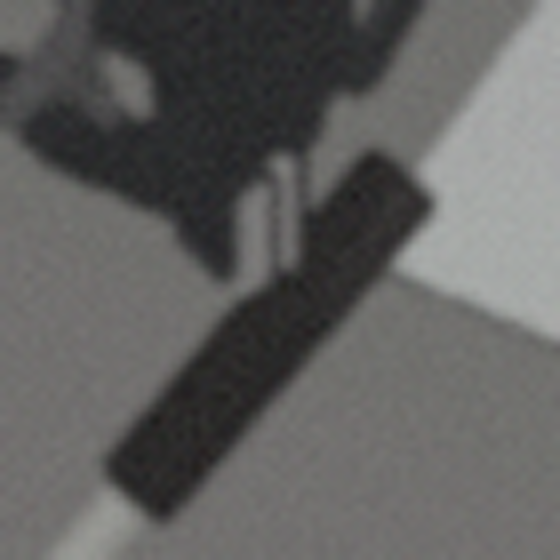

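Emit:
drive_tool(
  rows=[
    [0,0,0,0,0,0.2,0],
    [0,0,0,0,0,0.4,0],
    [0,0,0,0,0,0.6,0],
    [0,0,0,0,0,0.8,0],
    [0,0,0,0,0,1.0,0],
    [0,0,0,0,0,1.2,0],
    [0,0,0,0,0,1.4,0],
    [0,0,0,0,0,1.6,0],
  ],
)

```text
t: 4.77
position: [0.5505, 0.1302, 0.284]
ee_rot: [-3.142, -0.0, 2.88]
wrist_force: [-0.4, 1.0, -0.5]
width: 0.0003
```

Emit:
drive_tool(
  rows=[
    [0,0,0,0,0,0.1,0],
    [0,0,0,0,0,0.2,0],
    [0,0,0,0,0,0.3,0],
    [0,0,0,0,0,0.4,0],
    [0,0,0,0,0,0.5,0],
    [0,0,0,0,0,0.6,0],
    [0,0,0,0,0,0.7,0],
    [0,0,0,0,0,0.8,0],
    [0,0,0,0,0,0.9,0],
    [0,0,0,0,0,1.0,0],
  ],
)

```text
t: 5.6
position: [0.5506, 0.1302, 0.2742]
ee_rot: [3.141, 0.0, 2.88]
wrist_force: [0.3, 0.1, 3.4]
width: 0.0
```

Emit:
drive_tool(
  rows=[
    [0,0,0,0,0.1,0.2,0],
    [0,0,0,0,0.2,0.5,0],
    [0,0,0,0,0.4,0.9,0],
    [0,0,0,0,0.5,1.3,0],
    [0,0,0,0,0.7,1.7,0],
    [0,0,0,0,0.8,2.1,0],
    [0,0,0,0,0.9,2.5,0],
    [0,0,0,0,1.0,2.9,0],
    [0,0,0,0,1.1,3.3,0],
    [0,0,0,0,1.2,3.7,0],
    [0,0,0,0,1.3,4.1,0],
    [0,0,0,0,1.4,4.5,0],
    [0,0,0,0,1.5,4.9,0],
    [0,0,0,0,1.6,5.3,0],
    [0,0,0,0,1.7,5.7,0],
    [0,0,0,0,1.7,6.0,0],
  ],
)

```text
t: 6.93
position: [0.5553, 0.1474, 0.2155]
ee_rot: [3.139, 0.002, 2.88]
wrist_force: [-2.6, 3.5, 12.9]
width: -0.0002
```

Emit:
drive_tool(
  rows=[
    [0,0,0,0,0.1,0.3,0],
    [0,0,0,0,0.2,0.6,0],
    [0,0,0,0,0.3,0.9,0],
    [0,0,0,0,0.4,1.2,0],
    [0,0,0,0,0.4,1.5,0],
    [0,0,0,0,0.5,1.8,0],
    [0,0,0,0,0.5,2.1,0],
    [0,0,0,0,0.5,2.4,0],
    [0,0,0,0,0.5,2.7,0],
    [0,0,0,0,0.5,3.0,0],
    [0,0,0,0,0.5,3.3,0],
    [0,0,0,0,0.5,3.6,0],
  ],
)

```text
t: 7.93
position: [0.5566, 0.1518, 0.18]
ee_rot: [3.14, 0.002, 2.88]
wrist_force: [-2.4, 0.6, 13.9]
width: -0.0
```

Run:
```python
from h import *
s=read_state();print(s["position"],s["wrist_force"],s["ft_torque"])
p,d=snapshot("side");cv2.imwrite("pics/side4.png",p);np.save("side4.npy",d)
p,d=snapshot("wrist");cv2.imwrite("pics/wrist4.png",p);np.save("wrist4.npy",d)
crop("side","pics/side4.png",200,60,400,260,3,"pics/sc4.png")
```

```text
[0.55660595 0.1518038  0.18003105] [-2.44314891  0.62638783 13.92318671] [0.23466695 0.49665282 0.02159792]
```

View pics/sc4.png

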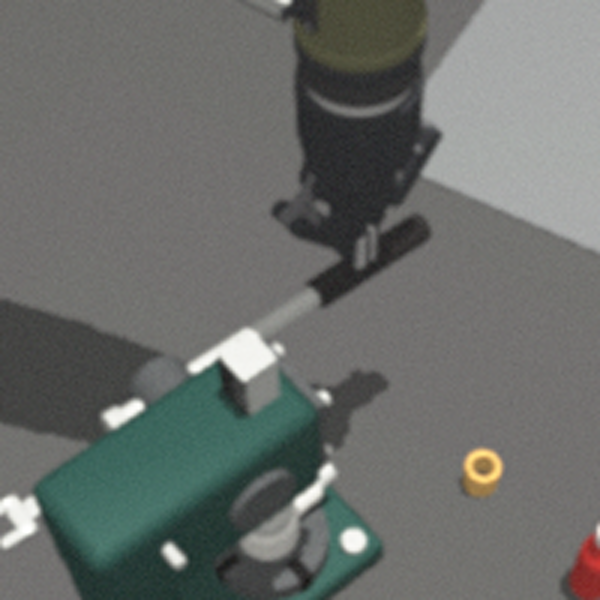

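View pics/wrist4.png

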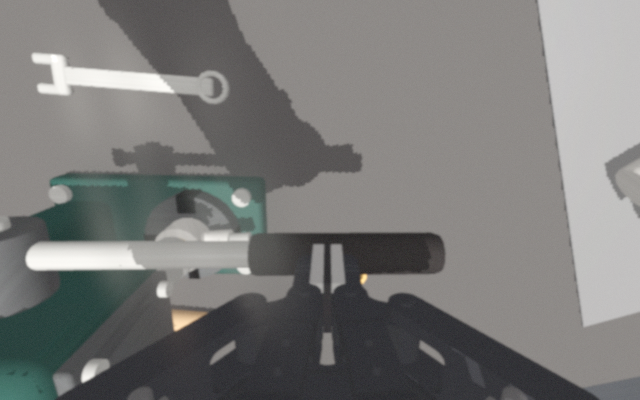

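Emit:
drive_tool(
  rows=[
    [0,0,0,0,0,0.3,0],
    [0,0,0,0,0,0.6,0],
    [0,0,0,0,0,0.9,0],
    [0,0,0,0,0,1.2,0],
    [0,0,0,0,0,1.5,0],
    [0,0,0,0,-0.1,1.8,0],
    [0,0,0,0,-0.1,2.1,0],
    [0,0,0,0,-0.1,2.4,0],
    [0,0,0,0,-0.2,2.7,0],
    [0,0,0,0,-0.2,3.0,0],
    [0,0,0,0,-0.3,3.3,0],
    [0,0,0,0,-0.3,3.6,0],
    [0,0,0,0,-0.4,3.9,0],
    [0,0,0,0,-0.5,4.2,0],
  ],
)

```text
t: 9.2
position: [0.5554, 0.1473, 0.1381]
ee_rot: [3.139, 0.002, 2.88]
wrist_force: [-2.6, 2.5, 14.4]
width: 0.0001
```

Emit:
drive_tool(
  rows=[
    [0,0,0,0,0,0.2,0],
    [0,0,0,0,0,0.4,0],
    [0,0,0,0,0,0.6,0],
    [0,0,0,0,-0.1,0.8,0],
    [0,0,0,0,-0.1,1.0,0],
    [0,0,0,0,-0.1,1.2,0],
  ],
)

```text
t: 9.7
position: [0.5546, 0.1444, 0.1262]
ee_rot: [-3.14, 0.002, 2.879]
wrist_force: [-3.2, -4.0, 16.7]
width: 0.0
```

Emit:
drive_tool(
  rows=[
    [0,0,0,0,0,0.1,0],
    [0,0,0,0,0,0.2,0],
    [0,0,0,0,0,0.3,0],
    [0,0,0,0,0,0.4,0],
    [0,0,0,0,-0.1,0.5,0],
  ],
)

```text
t: 10.12
position: [0.5549, 0.1438, 0.1217]
ee_rot: [-3.141, 0.003, 2.879]
wrist_force: [-4.6, -0.3, 18.8]
width: -0.0001
```

Run:
```python
from h import *
s=read_state();print(s["position"],s["wrist_force"])
p,d=snapshot("side");cv2.imwrite("pics/side5.png",p);np.save("side5.npy",d)
p,d=snapshot("top");cv2.imwrite("pics/top5.png",p);np.save("top5.npy",d)
crop("side","pics/side5.png",200,80,380,260,4,"pics/sc5.png")
crop("","pics/side5.png",260,210,330,270,9,"pics/sb5.png")
```

```text
[0.55488733 0.14381864 0.12168489] [-4.55170019 -0.30194829 18.81062813]
```

View pics/sc5.png

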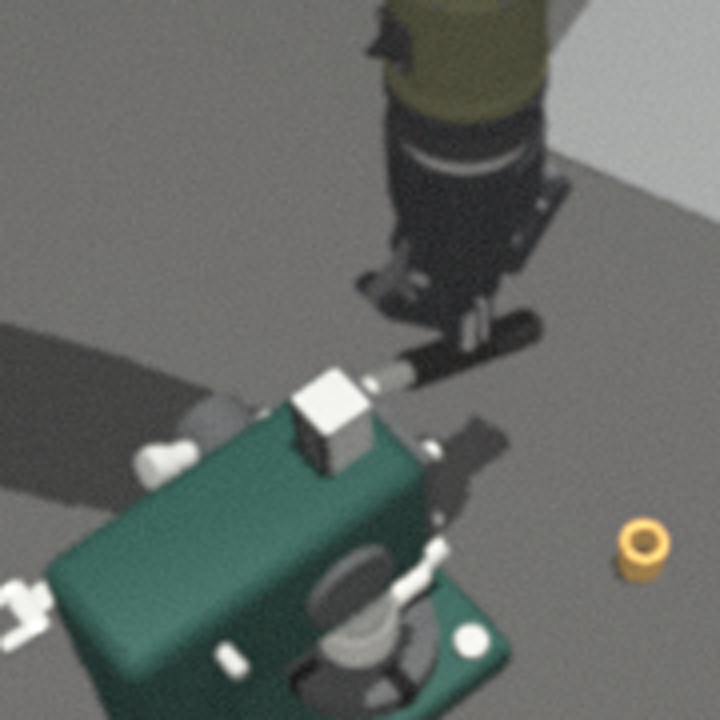

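View pics/sb5.png

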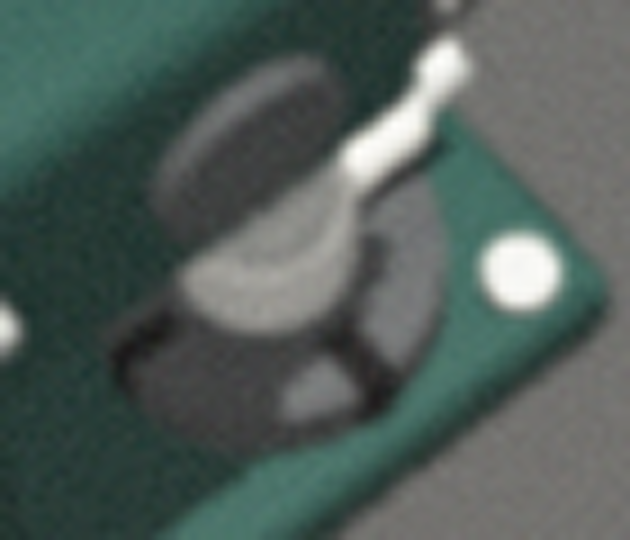

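View pics/top5.png

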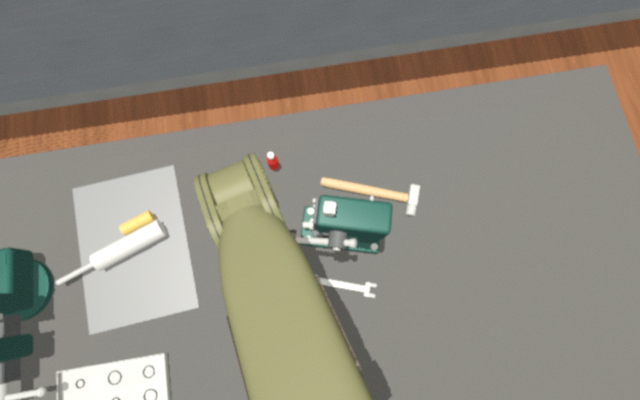

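```bash
cat >> h.py <<'E'
def ang(f,pts,n="side"):
    d=np.load(f);P=np.array([unproj(n,d,u,v) for u,v in pts])
    piv=np.array([.511,-.0125]);u=np.array([.257,.966])
    s=(P[:,:2]-piv)@u;k=np.polyfit(s,P[:,2],1)
    print(np.c_[s,P[:,2]].round(4).tolist(),"deg",np.degrees(np.arctan(k[0])))
E
python3 - <<'E'
from h import *
ang("side5.npy",[(200+x/4,80+y/4) for x,y in[(528,325),(510,335),(495,345),(455,355),(440,362),(425,368)]])
for a,b in(("side0.npy",[(180+285/2.8,90+238/2.8),(180+298/2.8,90+245/2.8)]),("side4.npy",[(200+250/3,60+355/3)]),("side5.npy",[(200+330/4,80+400/4),(200+345/4,80+405/4)])):
    d=np.load(a)
    for q in b: print(a,unproj("side",d,*q).round(4))
E
```

```text
[[0.201, 0.1284], [0.1857, 0.1353], [0.1742, 0.1372], [0.1475, 0.1507], [-0.2003, 0.9565], [0.1261, 0.1603]] deg -65.16916892810771
side0.npy [0.5782 0.0013 0.3058]
side0.npy [0.5879 0.0016 0.3059]
side4.npy [0.5807 0.0015 0.297 ]
side5.npy [0.5791 0.0006 0.2913]
side5.npy [0.5855 0.0029 0.2897]
```

```bash
cat >> h.py <<'E'
def patch(f,u,v,r=2,n="side"):
    d=np.load(f);Q=np.array([unproj(n,d,x,y) for x in range(int(u)-r,int(u)+r+1) for y in range(int(v)-r,int(v)+r+1) if d[y,x]>0])
    return np.median(Q,0).round(4),Q[:,2].std().round(4)
E
python3 - <<'E'
from h import *
print(patch("side0.npy",283,176),patch("side4.npy",283,178),patch("side5.npy",283,180))
d=np.load("side5.npy");d0=np.load("side0.npy")
P=[]
for x in range(300,336):
  for y in range(155,180):
    if d[y,x]>0:
      p=unproj("side",d,x,y);q=p[:2]-[.511,-.0125];s=q@[.257,.966];a=q@[.966,-.257]
      if abs(a)<.014 and .128<s<.22 and .09<p[2]<.19:P.append((s,a,p[2]))
P=np.array(P);print(len(P));
A=np.c_[P[:,0],P[:,1],np.ones(len(P))];c,*_=np.linalg.lstsq(A,P[:,2],rcond=None);print(c,np.degrees(np.arctan(c[0])))
E
```

```text
(array([0.5807, 0.0008, 0.3056]), np.float64(0.0011)) (array([0.5799, 0.0016, 0.2968]), np.float64(0.0011)) (array([0.5803, 0.0007, 0.2919]), np.float64(0.0009))
279
[-0.49589955  0.25901084  0.22824394] -26.376792487975
```

Emit:
drive_tool(
  rows=[
    [0,0,0,0,0,0.1,0],
    [0,0,0,0,0,0.15,0],
    [0,0,0,0,0,0.15,0],
  ],
)

```text
t: 10.47
position: [0.5549, 0.1437, 0.1208]
ee_rot: [-3.141, 0.003, 2.879]
wrist_force: [-4.5, -1.9, 21.8]
width: -0.0
```

Emit:
drive_tool(
  rows=[
    [0,0,0,0,0,0.1,0],
    [0,0,0,0,0,0.1,0],
  ],
)

```text
t: 10.63
position: [0.5548, 0.1435, 0.1202]
ee_rot: [-3.141, 0.004, 2.879]
wrist_force: [-5.5, -1.8, 24.3]
width: -0.0003
```

Run:
```python
from h import *
s=read_state();print(s["position"],s["wrist_force"])
for i in range(4):
    p,d=snapshot("side");np.save("s6.npy",d);print(patch("s6.npy",283,180,3),patch("s6.npy",279,180,1))
print(patch("side5.npy",283,180,3),patch("side0.npy",283,176,3))
cv2.imwrite("pics/side6.png",p)
s=read_state();print(s["position"],s["wrist_force"])
```

```text
[0.55482186 0.14346402 0.12024816] [-5.45279491 -1.82866011 24.29689738]
(array([0.58  , 0.0008, 0.292 ]), np.float64(0.0012)) (array([ 0.5743, -0.0029,  0.2918]), np.float64(0.0008))
(array([0.5802, 0.0008, 0.2922]), np.float64(0.0012)) (array([ 0.5738, -0.0026,  0.2907]), np.float64(0.001))
(array([0.5804, 0.0007, 0.2922]), np.float64(0.0012)) (array([ 0.5741, -0.0029,  0.2916]), np.float64(0.0012))
(array([5.804e-01, 4.000e-04, 2.920e-01]), np.float64(0.001)) (array([ 0.5748, -0.0033,  0.2921]), np.float64(0.0009))
(array([0.5803, 0.0009, 0.2919]), np.float64(0.0011)) (array([0.581 , 0.001 , 0.3054]), np.float64(0.0011))
[0.55484313 0.14349386 0.12035704] [-5.85254448 -2.3997733  24.8656314 ]
```

Emit:
drive_tool(
  rows=[
    [0,0,0,0,0,-0.2,0],
    [0,0,0,0,0,-0.4,0],
    [0,0,0,0,0.1,-0.7,0],
    [0,0,0,0,0.1,-1.0,0],
    [0,0,0,0,0.2,-1.3,0],
    [0,0,0,0,0.2,-1.6,0],
    [0,0,0,0,0.2,-1.9,0],
    [0,0,0,0,0.3,-2.2,0],
    [0,0,0,0,0.4,-2.5,0],
    [0,0,0,0,0.5,-2.8,0],
    [0,0,0,0,0.5,-3.1,0],
    [0,0,0,0,0.6,-3.4,0],
    [0,0,0,0,0.6,-3.7,0],
    [0,0,0,0,0.6,-4.0,0],
    [0,0,0,0,0.7,-4.3,0],
    [0,0,0,0,0.7,-4.6,0],
    [0,0,0,0,0.7,-4.9,0],
    [0,0,0,0,0.7,-5.2,0],
    [0,0,0,0,0.7,-5.5,0],
    [0,0,0,0,0.7,-5.8,0],
  ],
)

```text
t: 12.5
position: [0.5559, 0.1515, 0.175]
ee_rot: [3.141, -0.0, 2.88]
wrist_force: [0.9, 2.8, 3.0]
width: -0.0003
```

Emit:
drive_tool(
  rows=[
    [0,0,0,0,0,-0.3,0],
    [0,0,0,0,0,-0.6,0],
    [0,0,0,0,0,-0.9,0],
    [0,0,0,0,-0.1,-1.2,0],
    [0,0,0,0,-0.1,-1.5,0],
    [0,0,0,0,-0.2,-1.8,0],
    [0,0,0,0,-0.2,-2.1,0],
    [0,0,0,0,-0.3,-2.4,0],
    [0,0,0,0,-0.4,-2.7,0],
    [0,0,0,0,-0.5,-3.0,0],
    [0,0,0,0,-0.5,-3.3,0],
    [0,0,0,0,-0.6,-3.6,0],
    [0,0,0,0,-0.6,-3.9,0],
    [0,0,0,0,-0.7,-4.2,0],
    [0,0,0,0,-0.8,-4.5,0],
    [0,0,0,0,-0.9,-4.8,0],
    [0,0,0,0,-1.0,-5.1,0],
    [0,0,0,0,-1.1,-5.4,0],
    [0,0,0,0,-1.2,-5.7,0],
  ],
)

```text
t: 14.08
position: [0.5528, 0.1397, 0.2319]
ee_rot: [-3.141, -0.0, 2.88]
wrist_force: [-1.0, -0.5, 3.4]
width: 0.0
```

Emit:
drive_tool(
  rows=[
    [0,0,0,0,-0.1,-0.3,0],
    [0,0,0,0,-0.2,-0.6,0],
    [0,0,0,0,-0.3,-0.9,0],
    [0,0,0,0,-0.4,-1.2,0],
    [0,0,0,0,-0.5,-1.5,0],
    [0,0,0,0,-0.6,-1.8,0],
    [0,0,0,0,-0.6,-2.1,0],
    [0,0,0,0,-0.7,-2.4,0],
    [0,0,0,0,-0.7,-2.7,0],
    [0,0,0,0,-0.8,-2.9,0],
    [0,0,0,0,-0.8,-3.1,0],
    [0,0,0,0,-0.9,-3.3,0],
    [0,0,0,0,-0.9,-3.5,0],
    [0,0,0,0,-1.0,-3.7,0],
  ],
)

```text
t: 15.25
position: [0.5505, 0.1302, 0.2688]
ee_rot: [3.142, -0.0, 2.88]
wrist_force: [-0.8, -1.8, 1.2]
width: -0.0001
```

Emit:
drive_tool(
  rows=[
    [0,0,0,0,0,-0.1,0],
    [0,0,0,0,0,-0.2,0],
    [0,0,0,0,0,-0.3,0],
    [0,0,0,0,0,-0.4,0],
    [0,0,0,0,0,-0.5,0],
    [0,0,0,0,0,-0.6,0],
    [0,0,0,0,0,-0.7,0],
    [0,0,0,0,0,-0.8,0],
    [0,0,0,0,0,-0.9,0],
    [0,0,0,0,0,-1.0,0],
    [0,0,0,0,0,-1.1,0],
    [0,0,0,0,0,-1.2,0],
    [0,0,0,0,0,-1.3,0],
    [0,0,0,0,0,-1.4,0],
  ],
)

```text
t: 16.42
position: [0.5506, 0.1307, 0.2828]
ee_rot: [3.14, -0.0, 2.88]
wrist_force: [-0.1, 0.4, 0.5]
width: 0.0002
```

Contact is gone at the rest height. I'll lift clear and move back for an unobstructed look at the bush and lever.

Emit:
drive_tool(
  rows=[
    [0,0,0,0,0,-2,0],
    [0,0,0,0,0,-5,0],
    [0,0,0,0,0,-9,0],
    [0,0,0,2,2,-11,0],
    [0,0,0,5,4,-11,0],
    [0,0,0,8,7,-11,0],
    [0,0,0,11,9,-11,0],
    [0,0,0,14,12,-11,0],
    [0,0,0,17,14,-11,0],
    [0,0,0,20,17,-11,0],
    [0,0,0,22,19,-11,0],
    [0,0,0,22,20,-11,0],
    [0,0,0,22,20,-11,0],
    [0,0,0,22,20,-11,0],
  ],
)

```text
t: 17.58
position: [0.3899, 0.3807, 0.3923]
ee_rot: [-3.141, -0.0, 2.881]
wrist_force: [1.1, -0.4, 0.0]
width: 0.0
```

Run:
```python
from h import *
s=read_state();print(s["t"],s["position"],s["wrist_force"])
p,d=snapshot("side");cv2.imwrite("pics/side7.png",p);np.save("side7.npy",d)
p,d=snapshot("top");cv2.imwrite("pics/top7.png",p);np.save("top7.npy",d)
a=cv2.imread("pics/side0.png")[200:275,255:335];b=cv2.imread("pics/side7.png")[200:275,255:335]
cv2.imwrite("pics/cmp.png",cv2.resize(np.vstack([a,b]),None,fx=4,fy=4,interpolation=cv2.INTER_CUBIC))
print(patch("side0.npy",283,176),patch("side7.npy",283,176))
f=lambda u,v:(230+u/4,180+v/4)
for q in[(80,180),(155,193),(235,206)]:print(unproj("top",np.load("top0.npy"),*f(*q)).round(4),unproj("top",d,*f(*q)).round(4))
```

```text
17.5833 [0.38992456 0.38066563 0.39230986] [ 1.13346988 -0.36070376  0.01288552]
(array([0.5807, 0.0008, 0.3056]), np.float64(0.0011)) (array([0.5809, 0.0013, 0.3053]), np.float64(0.0011))
[0.5603 0.1692 0.3315] [0.5599 0.169  0.3331]
[0.551  0.1347 0.3115] [0.5512 0.1348 0.3106]
[0.5415 0.0961 0.2873] [0.5418 0.0961 0.2854]
```

View pics/cmp.png

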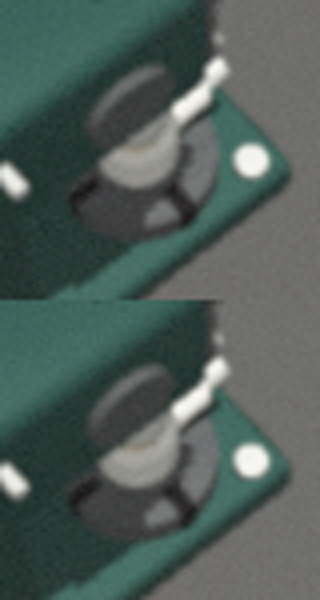

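View pics/top7.png

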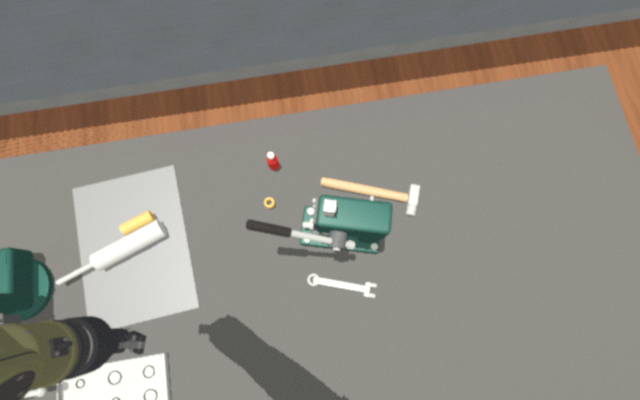

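Run:
```python
from h import *
for f in("side0","side7"):
    d=np.load(f+".npy");p=cv2.imread(f"pics/{f}.png")
    for v in range(232,248): 
        print(f,v,p[v,289].tolist(),unproj("side",d,289,v).round(4), unproj("side",d,292,v).round(4)[2])
```

```text
side0 232 [78, 81, 75] [ 0.6137 -0.0369  0.1858] 0.1054
side0 233 [102, 108, 105] [ 0.6139 -0.0374  0.1824] 0.1045
side0 234 [127, 132, 129] [ 0.5907 -0.0117  0.1048] 0.1057
side0 235 [126, 131, 129] [ 0.5908 -0.0121  0.1007] 0.0988
side0 236 [120, 130, 134] [ 0.5926 -0.0145  0.1022] 0.0937
side0 237 [123, 137, 148] [ 0.5913 -0.0134  0.0937] 0.0786
side0 238 [147, 155, 158] [ 0.5883 -0.0105  0.0797] 0.0789
side0 239 [156, 161, 162] [ 0.5895 -0.0122  0.079 ] 0.0821
side0 240 [159, 164, 165] [ 0.5909 -0.0141  0.0791] 0.0819
side0 241 [153, 156, 158] [ 0.5925 -0.0163  0.0799] 0.0787
side0 242 [143, 149, 149] [ 0.5921 -0.0162  0.0741] 0.0758
side0 243 [138, 144, 143] [ 0.5921 -0.0166  0.0695] 0.0689
side0 244 [142, 147, 149] [ 0.5921 -0.0169  0.0648] 0.0619
side0 245 [141, 144, 146] [ 0.5927 -0.018   0.0622] 0.058
side0 246 [121, 125, 125] [ 0.5913 -0.0168  0.0528] 0.0527
side0 247 [80, 81, 81] [ 0.5917 -0.0176  0.0494] 0.0524
side7 232 [73, 76, 72] [ 0.6126 -0.0356  0.1824] 0.1054
side7 233 [106, 110, 106] [ 0.6141 -0.0376  0.1832] 0.1035
side7 234 [128, 131, 128] [ 0.5908 -0.0118  0.1052] 0.102
side7 235 [128, 133, 134] [ 0.591  -0.0123  0.1013] 0.1033
side7 236 [118, 129, 136] [ 0.5914 -0.0131  0.0983] 0.0967
side7 237 [124, 141, 151] [ 0.592  -0.0141  0.0958] 0.0782
side7 238 [153, 160, 164] [ 0.588  -0.01    0.0784] 0.0788
side7 239 [158, 164, 165] [ 0.5899 -0.0125  0.0801] 0.0803
side7 240 [155, 163, 164] [ 0.5917 -0.0149  0.0816] 0.0798
side7 241 [155, 162, 160] [ 0.5928 -0.0166  0.0809] 0.0791
side7 242 [145, 149, 151] [ 0.5921 -0.0161  0.0739] 0.0743
side7 243 [140, 144, 145] [ 0.5914 -0.0158  0.0673] 0.0659
side7 244 [144, 150, 150] [ 0.5923 -0.0172  0.0656] 0.0606
side7 245 [142, 147, 148] [ 0.5917 -0.0168  0.0588] 0.0595
side7 246 [121, 124, 123] [ 0.5921 -0.0177  0.0555] 0.0522
side7 247 [82, 81, 82] [ 0.5914 -0.0174  0.0486] 0.0503
```

```bash
python3 -c "
from cell import *
print(read_state()['t'],close_job())"
```

```text
the job is handed in; nothing more can be done
17.6833 None
```

I pressed the bush home with the shut fingertip on the lever sleeve, then let the lever rise slowly under the finger to its rest. I backed the arm well clear and handed the job in at t = 17.7 s.

**Bush home:**
- The push took about 13–14 N while the bush went in, against the 11 N given.
- Over the last 4 mm it rose to about 24 N and I stopped there. By then, from one depth picture to the next, the ram had stopped moving.
- The ram's travel measured 13.4 mm (lever turn about 0.95), against the 13.2–13.5 mm expected for flush.

**Lever return:** I measured 3.0 N and 3.4 N of contact at two points on the way up, and 1.2 N about 5 mm below where it first met the finger. Afterwards the ram height and lever matched the starting picture to within 2 mm.

**Eye and loose things:** the eye stands where it was under the ram, and the bottle, spare bush, wrench and hammer look unmoved.

**Failed or disagreed:**
- The side camera could not show the flush face under the pad. That the bush is flush rests on the ram travel and the force rise, not on seeing it.
- The fingertips ended about 33 mm short of the reported TCP, in both the wrist and side camera depth. I went by contact force instead of the TCP height.
- One rough fit of the lever angle gave −26°. Hand-picked points gave about −22.5°, as expected.

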